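# Find the solid stone owl and put it on the carving stand

### The job

Of the three look-alike owl carvings on the bench, one is solid stone and the other two are light hollow casts: find out by weight which is the solid one and stand it upright in the middle of the round carving stand, set down gently. Leave the two casts standing upright on the bench, knock none of the owls over, and put the stone offcut that lies on the stand into the grey scrap bin.

Things in the scene. Friction and masses are not known exactly. Their poses are not given: they have to be found in the camera images.
- figure_1: one of three identical-looking grey-green block owls: foot 64 x 64 mm, 16 mm high; plain square body 50 x 50 mm with flat upright sides to 118 mm, ear tufts to 143 mm. Grip it 85 to 110 mm up. Origin: centre of its underside, z up; the face (beak 4 mm proud) looks along -x, the sides across y are smooth. The solid one weighs 780 to 960 g, casts 260 to 320 g; any of the three may be it
- figure_2: one of three identical-looking grey-green block owls: foot 64 x 64 mm, 16 mm high; plain square body 50 x 50 mm with flat upright sides to 118 mm, ear tufts to 143 mm. Grip it 85 to 110 mm up. Origin: centre of its underside, z up; the face (beak 4 mm proud) looks along -x, the sides across y are smooth. The solid one weighs 780 to 960 g, casts 260 to 320 g; any of the three may be it
- figure_3: one of three identical-looking grey-green block owls: foot 64 x 64 mm, 16 mm high; plain square body 50 x 50 mm with flat upright sides to 118 mm, ear tufts to 143 mm. Grip it 85 to 110 mm up. Origin: centre of its underside, z up; the face (beak 4 mm proud) looks along -x, the sides across y are smooth. The solid one weighs 780 to 960 g, casts 260 to 320 g; any of the three may be it
- stand: low round carving stand, fixed to the bench: wooden disc 180 mm across on a steel foot, 40 mm high in all, its top level and still. Origin: centre of its underside on the bench
- stand_top (a point): centre of the stand's top face, 40 mm above the bench, z up
- offcut: pale stone offcut lying on the stand, a rough block 85 mm long (its x) x 42 mm wide (its y) x 30 mm high with lower-edged lumps on top up to 39 mm, 240 g. Origin: centre of its underside
- bin: open square scrap bin of grey plastic, fixed to the bench, 170 x 170 mm outside, 80 mm high, walls and floor 6 mm. Origin: centre of its underside on the bench
- table: the plank workbench, its top at height 0
There are look-alikes about, which are no part of the job. Leave any blue or pink look-alike of the offcut alone. Several things have the shape of the bin; the one meant has the colours described above.

How it is judged:
At the end, for the whole second after the job is handed in: The solid (heavy) owl stands on the stand's top, upright within 0.1 rad, its foot's centre within 42 mm of the centre of the disc; the two light owls stand upright (within 0.1 rad) on the bench itself; the offcut lies inside the bin, below its rim; all are released and at rest (((horizontal distance between figure_1 and stand_top below 0.042 m and z of figure_1 in the frame of stand_top between -0.005 and 0.008 m and contact force between figure_1 and stand above 5.6 N and height (world z) of each of figure_2, figure_3 below 0.008 m) or (horizontal distance between figure_2 and stand_top below 0.042 m and z of figure_2 in the frame of stand_top between -0.005 and 0.008 m and contact force between figure_2 and stand above 5.6 N and height (world z) of each of figure_1, figure_3 below 0.008 m) or (horizontal distance between figure_3 and stand_top below 0.042 m and z of figure_3 in the frame of stand_top between -0.005 and 0.008 m and contact force between figure_3 and stand above 5.6 N and height (world z) of each of figure_1, figure_2 below 0.008 m)) and angle between each of figure_1, figure_2, figure_3's own z axis and vertical below 0.1 rad and linear speed of each of figure_1, figure_2, figure_3, offcut below 0.02 m/s and contact force between each of figure_1, figure_2, figure_3 and the fingers below 0.1 N and x of offcut in the frame of bin between -0.085 and 0.085 m and y of offcut in the frame of bin between -0.085 and 0.085 m and z of offcut in the frame of bin below 0.075 m); the robot touches nothing.
It fails at once if an owl is knocked over (tilted more than 0.6 rad) (angle between any of figure_1, figure_2, figure_3's own z axis and vertical above 0.6 rad).
It fails at once if an owl is set down hard or dropped (more than 90 N on the stand or the bench) (contact force between any of figure_1, figure_2, figure_3 and stand above 90 N or contact force between any of figure_1, figure_2, figure_3 and table above 90 N).
It also fails if it takes over 72 s, if anything falls off the work surface, if the arm or the gripper's body presses on something with over 40 N, if the wrist force passes 120 N, or if a joint passes its speed limit or range.

### The arm

A 7-joint arm with a two-finger parallel gripper is mounted at the origin on the work surface. World frame = base frame: x ahead of the robot, y to its left, z up, the work surface at z = 0. Lengths are in m, angles in rad, forces in N, time in s.
With the tool pointing down it reaches from about 0.425 to 0.8 m from the base axis. Payload 8.3 kg.
Tool frame: the origin (TCP) lies midway between the tips of the shut fingers; the grasp point (between the pads) lies 19 mm behind it; z points along the fingers, y is the line along which they close (so a half turn about z gives the same grasp; the last joint's range is limited). The gripper opens to 85 mm and grips with 20 to 120 N. Pads are 22 mm wide; open, the fingers measure 114 mm over their backs; the gripper's body (76 mm by 85 mm) begins 54 mm behind the grasp point. The pads swing forward as they close: fully open they stand 13 mm farther back than shut.
Start: joints at [1.228, 0.383, 0.016, 1.37, -0.006, 1.388, -0.046], TCP at [0.173, -0.601, 0.231] pointing down, gripper open.
Joint ranges: [-2.95, 2.95], [-0.25, 2.06], [-1.52, 1.56], [0.18, 2.33], [-1.44, 4.58], [0.02, 2.06], [-3.01, 3.01]. Speed limits (rad/s): [2.39, 2.39, 3.01, 3.01, 3.14, 3.14, 3.14].

### API

Orientations are given as a unit quaternion [w, x, y, z].
In Python, from workcell import sensors, vision, ctrl, spotter gives the robot as it stands.
- The arm moves only by the tool step_arm, never from a script. Its argument "moves" is a list that holds one entry, the list of rows, each a list of 7 numbers: the turn, a rotation vector about the world's x, y, z scaled (see below), then the shift along the world's x, y, z scaled (see below), then the opening, from 0 (shut) to 1 (fully open). In form: [[[wx, wy, wz, dx, dy, dz, jaw], ...]]. A call has 1 to 10 rows; each row shifts and turns the commanded pose from where the row before left it; what a row does not reach is not made up. The controller multiplies each number of a shift by 20 mm and each number of a turn by 8 degrees. A row lasts 1/8 s, in which the tool goes at most 62.5 mm and 10.7 degrees, less where a joint would pass 70% of its speed; a pose out of reach is approached as far as the arm can. A call with a number of a shift or a turn outside -1 to 1 is refused whole. A call with a gripper value outside its range is refused whole. The fingers move at their own pace and stop on an object; the grip force is fixed at half the most. Time passes only in rows, so rows that do not move let the fingers close. It gives the time, the measured TCP pose, the force, the opening and the grip force at its end, in the units of the state.
- sensors.state(): the state, without advancing time (a new reading comes with each control period).
- vision.grab_frame(name): name is "side" or "top" or "wrist"; returns (picture, depth): 400x640x3 uint8, blue, green, red; 400x640 float32, m along the optical axis (not along the pixel's ray), 0 where there is no reading.
- vision.calibration(name): a dict with "fx", "fy", "cx", "cy" (pixels), "cam_to_world" (4x4, takes a point from camera to world coordinates). Camera axes: x right, y up, looking along -z (the intrinsics and any distortion apply to the point x, -y, -z); pixel columns grow to the right and rows downward; lengths in m; the calibration is good to about 2 mm. A picture is of the moment at which its call begins: read the wrist's pose just before it. calibration takes no time and is no camera call; for the wrist camera it gives the pose at the moment of the call.
- ctrl.close_job(): hands the job in; it is judged then, once.
Trained networks look in the newest picture that a camera, given by its name, has taken for a name from the list of things; names that differ only in an ending like _2 or _b are one class to them, and where a whole thing is asked for, a point or a joint stands for the part that bears it (a point fixed in the world has none). Each returns a list of dicts, best first, with "confidence" (0 to 1); they miss things now and then, are a little off and sometimes report something else, mostly with a low value. They report only what shows in the picture. A call takes as long as a camera call. They do not tell look-alikes from the thing itself.
- spotter.recognise(camera, name): "xy" ([column, row] in pixels, amid what is visible of it).
- spotter.regions_of(camera, name): "region" (400x640 bool, what is visible of it) and "xy" ([column, row] in pixels, amid what is visible of it).
- spotter.landmark_of(camera, name): "xy" ([column, row] in pixels: a listed point, or the origin of a listed thing).
The state is a dict: "t": time; "joints": joint angles; "joint_velocities": joint speeds; "joint_torque": joint torques, N m; "eef_pos": TCP position; "orientation": TCP orientation; "force": force on the tool from outside, world axes, zero at the start; "ft_torque": the same for the moment, N m; "opening": finger opening in m; "grasp_force": force on a finger pad.
Only numpy, scipy, OpenCV 4.12 (cv2) and the standard library are available. Lean on these libraries where they do the work, as an engineer would, in place of code of your own. Each camera call takes 0.05 s, during which the arm holds its last target. There are 200 camera calls.

## Working session

There is one attempt and no reset: what is moved stays moved. The work goes in short steps, Python scripts to look and compute and a tool call to move; the robot and the scene stay as the last step left them, time stands still between calls to the robot, and variables do not carry over. Pictures are saved under pics/ and viewed, at most 10 in all, crops included, and the job is handed in when it is done.

Besides the shell and the picture viewer there is one more tool, called as a command line: name --argument value ..., lists and objects as JSON in quotes. step_arm: Moves the arm, as the interface text tells. Shifts and turns lie within -1 to 1; 1 stands for 20 mm of shift or 8 degrees of turn. Its arguments: {"type":"object","properties":{"moves":{"type":"array"}},"required":["moves"]}

```bash
mkdir -p pics; cat > h.py <<'E'
from workcell import sensors, vision, ctrl, spotter
import numpy as np, cv2
def world(cam,K,depth):
    h,w=depth.shape; v,u=np.mgrid[:h,:w]; d=depth
    P=np.stack([(u-K["cx"])/K["fx"]*d,-(v-K["cy"])/K["fy"]*d,-d,np.ones_like(d)],-1)
    return (P@np.array(K["cam_to_world"]).T)[...,:3]
E
python3 - <<'E'
from h import *
s=sensors.state();print({k:np.round(v,3).tolist() for k,v in s.items()})
ims=[]
for c in("top","side"):
    im,d=vision.grab_frame(c);K=vision.calibration(c);W=world(c,K,d);ims.append(im)
    np.save(c+".npy",W)
    print(c,{k:K[k] for k in K if k!="cam_to_world"},np.round(K["cam_to_world"],3).tolist())
    for n in("figure_1","stand","offcut","bin"):
        for r in spotter.regions_of(c,n):
            m=r["region"]; p=W[m]; p=p[np.isfinite(p).all(1)]
            print(n,round(r["confidence"],2),np.round(r["xy"]).tolist(),m.sum(),np.round(np.median(p,0),3),np.round(np.percentile(p,2,0),3),np.round(np.percentile(p,98,0),3),im[m].mean(0).round())
cv2.imwrite("pics/a.png",ims[0]);cv2.imwrite("pics/b.png",ims[1])
E
```

```text
{'t': 0.0, 'joints': [1.228, 0.384, 0.016, 1.371, -0.006, 1.388, -0.047], 'joint_velocities': [0.0, 0.0, -0.0, 0.003, -0.001, -0.001, -0.001], 'joint_torque': [0.0, -62.761, 0.845, -37.182, 0.017, 0.014, 0.0], 'eef_pos': [0.172, -0.6, 0.23], 'orientation': [-0.001, 0.99, 0.139, -0.0], 'force': [0.413, -0.897, 0.489], 'ft_torque': [0.033, -0.016, 0.014], 'grasp_force': 0.0, 'opening': 0.086}
top {'fx': 454.96905958768167, 'fy': 454.96905958768167, 'cx': 314.68077589104564, 'cy': 203.7994813769091} [[0.017, 0.998, -0.061, 0.374], [-1.0, 0.017, 0.005, -0.039], [0.006, 0.061, 0.998, 1.265], [0.0, 0.0, 0.0, 1.0]]
figure_1 0.82 [345.0, 129.0] 719 [ 0.647 -0.119  0.116] [ 0.625 -0.154  0.01 ] [ 0.682 -0.09   0.145] [107. 127. 126.]
figure_1 0.8 [248.0, 121.0] 743 [0.654 0.127 0.115] [0.636 0.104 0.009] [0.695 0.157 0.145] [ 95. 113. 112.]
figure_1 0.61 [283.0, 211.0] 605 [0.427 0.035 0.13 ] [0.394 0.003 0.001] [0.463 0.077 0.146] [113. 134. 132.]
stand 0.59 [392.0, 200.0] 2973 [ 0.458 -0.27   0.04 ] [ 0.372 -0.354  0.004] [ 0.536 -0.189  0.045] [108. 160. 207.]
offcut 0.93 [458.0, 209.0] 52
[... 1188 characters left out ...]
0.046] [ 96. 130. 163.]
offcut 0.85 [391.0, 166.0] 306 [ 0.438 -0.433  0.029] [ 0.406 -0.462  0.004] [ 0.481 -0.403  0.043] [154.  78.  51.]
offcut 0.84 [366.0, 173.0] 407 [ 0.435 -0.259  0.067] [ 0.397 -0.346  0.04 ] [ 0.502 -0.243  0.082] [153. 171. 185.]
offcut 0.64 [402.0, 204.0] 425 [ 0.281 -0.22   0.03 ] [ 0.244 -0.254  0.005] [ 0.321 -0.197  0.043] [145. 123. 210.]
bin 0.81 [291.0, 317.0] 7191 [0.241 0.345 0.034] [0.14  0.259 0.003] [0.327 0.446 0.082] [125. 106. 181.]
bin 0.6 [232.0, 260.0] 5174 [0.495 0.292 0.04 ] [0.398 0.21  0.004] [0.575 0.385 0.082] [100. 101.  99.]
bin 0.22 [357.0, 185.0] 1107 [ 0.437 -0.234  0.041] [ 0.37  -0.353  0.004] [ 0.537 -0.186  0.045] [ 96. 130. 163.]
```

View pics/a.png

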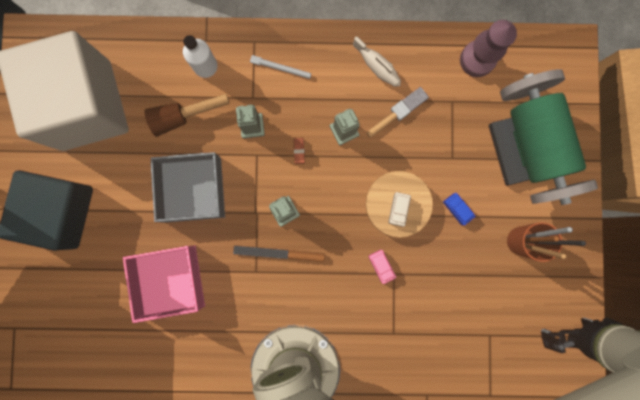

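View pics/b.png

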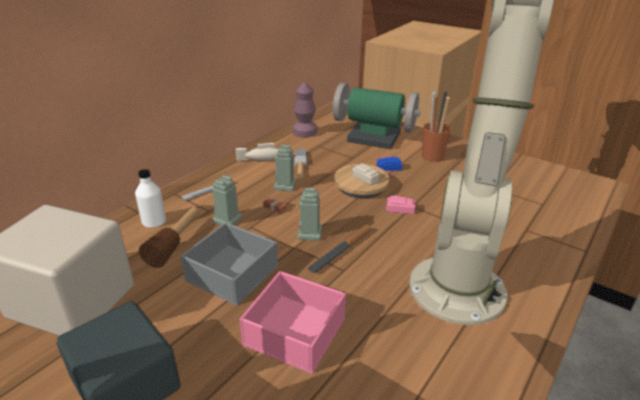

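The top view shows the grey bin at about (187,187), the stand at (400,204) with the pale offcut at (400,209), and the owls at (249,121), (345,126) and (285,211). Next I'll fit the orientations.

```bash
cat > fit.py <<'E'
from h import *
T=np.load("top.npy");S=np.load("side.npy")
A=np.vstack([T.reshape(-1,3),S.reshape(-1,3)])
def rect(c,r,z0,z1,n):
    p=A[(np.hypot(A[:,0]-c[0],A[:,1]-c[1])<r)&(A[:,2]>z0)&(A[:,2]<z1)]
    R=cv2.minAreaRect((p[:,:2]*1000).astype(np.float32));print(n,len(p),np.round(R[0],0),np.round(R[1],0),round(R[2],1))
for n,c in dict(A=(.427,.035),B=(.654,.13),C=(.65,-.122)).items():
    rect(c,.05,.025,.117,n+" body");rect(c,.05,.1,.122,n+" shoulder");rect(c,.05,.125,.15,n+" ears"); rect(c,.06,.006,.02,n+" foot")
rect((.44,-.265),.065,.048,.09,"offcut");rect((.44,-.265),.065,.06,.09,"offcut hi");rect((.455,-.27),.12,.034,.046,"stand");rect((.488,.297),.13,.07,.086,"bin")
s=cv2.imread("pics/b.png");t=cv2.imread("pics/a.png")
f=lambda im,x,y:cv2.resize(im[y-35:y+35,x-35:x+35],(260,260),interpolation=cv2.INTER_CUBIC)
cv2.imwrite("pics/c.png",np.vstack([np.hstack([f(t,285,211),f(t,249,121),f(t,345,128)]),np.hstack([f(s,310,212),f(s,226,200),f(s,285,170)])]))
E
python3 fit.py
```

```text
A body 634 [432.  41.] [54. 53.] 30.4
A shoulder 247 [431.  41.] [53. 53.] 31.1
A ears 530 [431.  39.] [44. 51.] 29.5
A foot 301 [425.  45.] [80. 82.] 35.5
B body 863 [670. 135.] [59. 54.] 9.2
B shoulder 268 [671. 136.] [57. 52.] 9.1
B ears 513 [668. 135.] [46. 47.] 9.2
B foot 285 [655. 130.] [107.  88.] 34.3
C body 681 [ 658. -120.] [56. 53.] 34.1
C shoulder 220 [ 660. -123.] [54. 52.] 28.5
C ears 460 [ 659. -123.] [44. 48.] 26.0
C foot 277 [ 645. -126.] [ 94. 104.] 10.4
offcut 893 [ 432. -267.] [ 50. 106.] 84.5
offcut hi 791 [ 440. -268.] [47. 89.] 81.1
stand 3713 [ 454. -271.] [178. 183.] 27.8
bin 1697 [488. 295.] [173. 175.] 6.0
```

View pics/c.png

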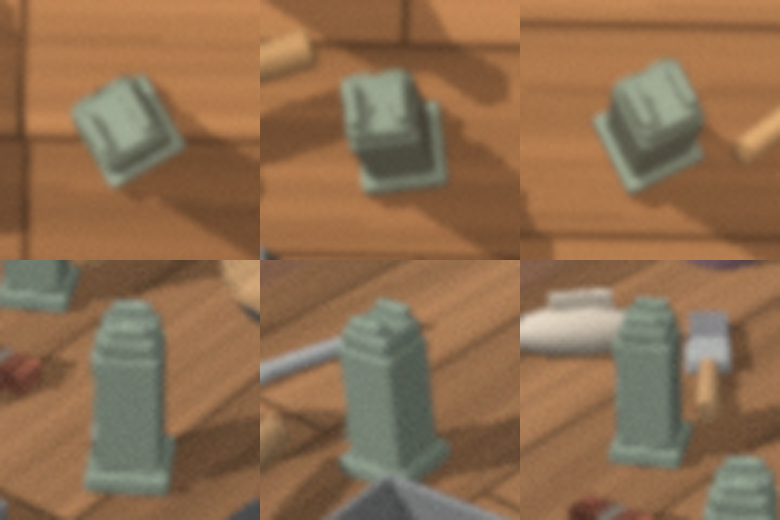

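step_arm --moves '[[[0,0,-0.2,0.2,1,0,1],[0,0,-0.2,0.2,1,0,1],[0,0,-0.2,0.2,1,0,1],[0,0,-0.2,0.2,1,0,1],[0,0,-0.2,0.2,1,0,1],[0,0,-0.2,0.2,1,0,1],[0,0,-0.2,0.2,1,0,1],[0,0,-0.2,1,1,0,1],[0,0,-0.2,1,1,0,1],[0,0,-0.2,1,1,0,1]]]'

```text
t: 1.75
eef_pos: [0.2612, -0.4, 0.2315]
orientation: [0.0, 1.0, -0.0, 0.0]
force: [0.6, -0.3, -0.0]
opening: 0.0852
grasp_force: 0.0
```

step_arm --moves '[[[0,0,-0.2,1,1,0,1],[0,0,-0.2,1,1,0,1],[0,0,-0.2,1,1,0,1],[0,0,-0.2,1,1,0,1],[0,0,-0.2,1,1,-0.2,1],[0,0,-0.1,1,1,-0.5,1],[0,0,0,1,0.6,-0.8,1],[0,0,0,1,0,-0.5,1],[0,0,0,1,0,0,1],[0,0,0,0,0,0,1]]]'

```text
t: 3.0
eef_pos: [0.4416, -0.2681, 0.1911]
orientation: [-0.0, 0.997, -0.076, 0.0]
force: [-0.3, 0.6, 0.7]
opening: 0.0855
grasp_force: 0.0
```

```bash
cat > w.py <<'E'
from h import *
import sys
s=sensors.state();print(np.round(s["eef_pos"],4),np.round(s["orientation"],4),s["t"],np.round(s["force"],2))
K=vision.calibration("wrist");im,d=vision.grab_frame("wrist");W=world("wrist",K,d);np.save("wrist.npy",W)
cv2.imwrite(f"pics/{sys.argv[1]}.png",im)
x,y,r,z0,z1=map(float,sys.argv[2:7])
m=(np.hypot(W[...,0]-x,W[...,1]-y)<r)&(W[...,2]>z0)&(W[...,2]<z1)&(d>0.02)
p=W[m];print(len(p))
R=cv2.minAreaRect((p[:,:2]*1000).astype(np.float32));print(np.round(R[0],1),np.round(R[1],1),round(R[2],1),np.percentile(p[:,2],[2,50,98]).round(3))
E
python3 w.py d .44 -.267 .07 .055 .09
```

```text
[ 0.4416 -0.2681  0.1911] [-4.000e-04  9.971e-01 -7.560e-02  1.000e-04] 3.0 [-0.33  0.56  0.67]
3948
[ 439.4 -270.9] [42.1 84. ] 78.9 [0.066 0.077 0.08 ]
```

View pics/d.png

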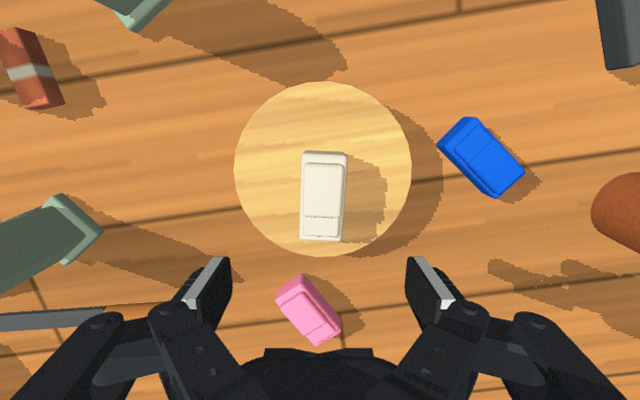

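The wrist view shows the pale offcut at (323,195) on the disc. The fitted size is 42x84 mm, which matches the spec.

step_arm --moves '[[[0,0,-0.3,-0.1,-0.15,-1,1],[0,0,0,0,0,-1,1],[0,0,0,0,0,-1,1],[0,0,0,0,0,-1,1],[0,0,0,0,0,-1,1],[0,0,0,0,0,-1,1],[0,0,0,0,0,-1,1],[0,0,0,0,0,-0.5,1],[0,0,0,0,0,0,0],[0,0,0,0,0,0,0]]]'

```text
t: 4.3
eef_pos: [0.439, -0.272, 0.0421]
orientation: [0.0, 0.995, -0.097, 0.001]
force: [0.6, -0.2, -0.4]
opening: 0.0518
grasp_force: 0.0
```

step_arm --moves '[[[0,0,0,0,0,0,0],[0,0,0,0,0,0,0],[0,0,0,0,0,0.5,0],[0,0,0,0,0,1,0],[0,0,0,0,0,1,0],[0,0,0,0,0,1,0],[0,0,0,0,0,0,0],[0,0,0,0,0,0,0]]]'

```text
t: 5.3
eef_pos: [0.4381, -0.2714, 0.1106]
orientation: [-0.0, 0.995, -0.097, -0.0]
force: [-0.6, -0.0, -2.9]
opening: 0.0405
grasp_force: 61.2
```

step_arm --moves '[[[0,0,0,0,0.5,1,0],[0,0,0.2,0.2,1,1,0],[0,0,0.2,0.2,1,1,0],[0,0,0.2,0.2,1,1,0],[0,0,0.2,0.2,1,0.5,0],[0,0,0.2,0.2,1,0,0],[0,0,0.2,0.2,1,0,0],[0,0,0.2,0.2,1,0,0],[0,0,0.2,0.2,1,0,0],[0,0,0.2,0.2,1,0,0]]]'

```text
t: 6.55
eef_pos: [0.4748, -0.0803, 0.2011]
orientation: [-0.0, 1.0, 0.029, -0.0]
force: [-0.1, -0.1, -1.7]
opening: 0.0411
grasp_force: 61.1
```

step_arm --moves '[[[0,0,0.2,0.2,1,0,0],[0,0,0.1,0.2,1,0,0],[0,0,0,0.2,1,0,0],[0,0,0,0.1,1,0,0],[0,0,0,0,1,0,0],[0,0,0,0,1,0,0],[0,0,0,0,1,0,0],[0,0,0,0,1,0,0],[0,0,0,0,1,0,0],[0,0,0,0,1,0,0]]]'

```text
t: 7.8
eef_pos: [0.4886, 0.1197, 0.2013]
orientation: [-0.0, 0.999, 0.049, 0.0]
force: [0.2, -0.1, -2.6]
opening: 0.041
grasp_force: 61.1
```

step_arm --moves '[[[0,0,0,0,1,0,0],[0,0,0,0,1,0,0],[0,0,0,0,1,0,0],[0,0,0,0,1,-0.3,0],[0,0,0,0,1,-0.5,0],[0,0,0,0,1,-0.5,0],[0,0,0,0,1,-0.5,0],[0,0,0,0,1,-0.5,0],[0,0,0,0,0.8,-0.5,0],[0,0,0,0,0,0,0]]]'

```text
t: 9.05
eef_pos: [0.4876, 0.2957, 0.1443]
orientation: [-0.0, 0.999, 0.05, -0.001]
force: [0.3, 0.3, -2.6]
opening: 0.0412
grasp_force: 61.1
```

step_arm --moves '[[[0,0,0,0,0,-1,0],[0,0,0,0,0,-1,0],[0,0,0,0,0,-1,0],[0,0,0,0,0,-1,0],[0,0,0,0,0,-1,0],[0,0,0,0,0,0,0],[0,0,0,0,0,0,0.8],[0,0,0,0,0,0,0.8],[0,0,0,0,0,0.2,0.8],[0,0,0,0,0,1,0.8]]]'

```text
t: 10.3
eef_pos: [0.4881, 0.2939, 0.0696]
orientation: [0.0, 0.999, 0.049, -0.001]
force: [-0.2, 0.6, 0.8]
opening: 0.0685
grasp_force: 0.0
```

step_arm --moves '[[[0,0,0,0,0,1,1],[0,0,0,0,0,1,1],[0,0,0,0,0,1,1],[0,0,0,0,0,1,1],[0,0,0,0,0,1,1],[0,0,0,0,-0.5,1,1],[0,0,0,0,-1,1,1],[0,0,0,0,-1,1,1],[0,0,0,0,-1,1,1],[0,0,0,0,-1,1,1]]]'

```text
t: 11.55
eef_pos: [0.4885, 0.203, 0.271]
orientation: [0.0, 0.999, 0.049, 0.0]
force: [0.2, -0.9, -0.6]
opening: 0.0854
grasp_force: 0.0
```

step_arm --moves '[[[0,0,0,0,-1,0,1],[0,0,0,0,-1,0,1],[0,0,0,0,-1,0,1],[0,0,0,0,-1,0,1],[0,0,0,0,-1,0,1],[0,0,0,0,0,0,1]]]'

```text
t: 12.3
eef_pos: [0.4887, 0.1023, 0.2701]
orientation: [0.0, 0.999, 0.047, 0.0]
force: [-0.3, -0.0, -0.0]
opening: 0.0853
grasp_force: 0.0
```

```bash
python3 w.py e .67 .135 .06 .1 .122; python3 - <<'E'
from h import *
im,d=vision.grab_frame("top");K=vision.calibration("top");W=world("top",K,d)
for r in spotter.regions_of("top","offcut"): 
    m=r["region"];print(round(r["confidence"],2),np.median(W[m],0).round(3),im[m].mean(0).round())
E
```

```text
[0.4887 0.1023 0.2701] [4.000e-04 9.989e-01 4.740e-02 4.000e-04] 12.3 [-0.26 -0.01 -0.04]
699
[648.7 131.4] [12.6 49.9] 4.6 [0.101 0.115 0.121]
0.73 [ 0.284 -0.227  0.035] [131. 115. 200.]
0.69 [ 0.442 -0.436  0.035] [161.  83.  68.]
```

View pics/e.png

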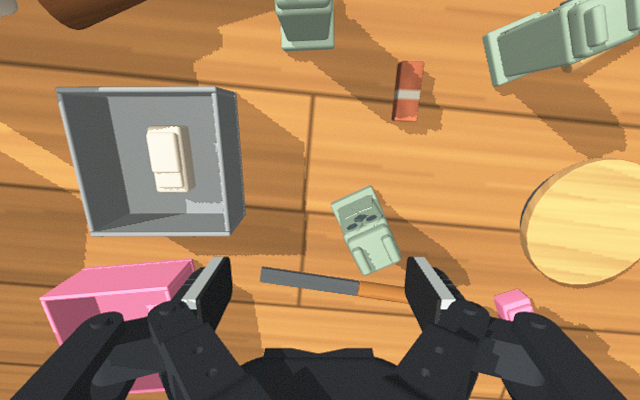

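The wrist view shows the offcut at (167,158) inside the grey bin. Owl A is at (365,230), with its face pointing up and left, so the grip has to close at about 120°.

```bash
python3 - <<'E'
from h import *
W=np.load("wrist.npy")
for n,c,z0,z1 in(("A all",(.431,.041),.03,.15),("A sh",(.431,.041),.1,.122),("A ears",(.431,.041),.125,.15),("A body",(.431,.041),.02,.115),("A foot",(.431,.041),.005,.018)):
    p=W[(np.hypot(W[...,0]-c[0],W[...,1]-c[1])<.055)&(W[...,2]>z0)&(W[...,2]<z1)]
    R=cv2.minAreaRect((p[:,:2]*1000).astype(np.float32));print(n,len(p),np.round(R[0],1),np.round(R[1],1),round(R[2],1))
E
```

```text
A all 3102 [435.   40.2] [50.3 51.1] 30.5
A sh 586 [434.8  40.3] [50.1 50. ] 30.5
A ears 1733 [432.2  38.7] [43.4 46. ] 31.6
A body 1073 [435.5  40.8] [48.9 51.1] 29.6
A foot 499 [433.1  39.1] [60.7 64.3] 30.7
```

step_arm --moves '[[[0,0,0.8,-0.7,-0.8,-0.5,1],[0,0,0.8,-0.7,-0.8,-0.5,1],[0,0,0.8,-0.7,-0.8,-0.5,1],[0,0,0.75,-0.65,-0.7,-0.5,1],[0,0,0,0,0,-0.5,1],[0,0,0,0,0,0,1]]]'

```text
t: 13.2
eef_pos: [0.4335, 0.0434, 0.2188]
orientation: [-0.0, 0.964, 0.266, -0.0]
force: [0.4, 0.2, 0.0]
opening: 0.0854
grasp_force: 0.0
```

step_arm --moves '[[[0,0,0,0,-0.15,-1,1],[0,0,0,0,0,-1,1],[0,0,0,0,0,-1,1],[0,0,0,0,0,-1,1],[0,0,0,0,0,-1,1],[0,0,0,0,0,-1,1],[0,0,0,0,0,-1,1],[0,0,0,0,0,0,1]]]'

```text
t: 14.2
eef_pos: [0.4332, 0.0404, 0.0784]
orientation: [-0.001, 0.964, 0.266, -0.001]
force: [1.2, 0.1, 0.2]
opening: 0.0854
grasp_force: 0.0
```

step_arm --moves '[[[0,0,0,0,0,0,0.7],[0,0,0,0,0,0,0.6],[0,0,0,0,0,0,0],[0,0,0,0,0,0,0],[0,0,0,0,0,0,0],[0,0,0,0,0,0.3,0],[0,0,0,0,0,0.5,0],[0,0,0,0,0,0,0],[0,0,0,0,0,0,0]]]'

```text
t: 15.32
eef_pos: [0.4334, 0.0392, 0.0951]
orientation: [-0.0, 0.964, 0.266, -0.0]
force: [0.2, 0.3, -8.2]
opening: 0.0493
grasp_force: 60.0
```

```bash
python3 -c "
from h import *
for i in range(4):
    s=sensors.state();print(np.round(s['force'],2),np.round(s['eef_pos'],4),s['opening'],s['grasp_force']);vision.grab_frame('wrist')"
```

```text
[ 0.21  0.29 -8.2 ] [0.4334 0.0392 0.0951] 0.049314521614422985 60.03991408855654
[-0.43  0.22 -7.14] [0.4333 0.0393 0.095 ] 0.04943294912175249 60.04017011990072
[-0.2   0.84 -7.1 ] [0.4333 0.0393 0.095 ] 0.04943851040133267 60.0395497228601
[ 0.22 -0.37 -8.12] [0.4333 0.0393 0.095 ] 0.049501300072731506 60.03955990425311
```

A weighs about 7.7 N (roughly 780 g), so it is the solid one. I'll carry it to the stand.

step_arm --moves '[[[0,0,0,0,0,0.6,0],[0,0,0,0,0,1,0],[0,0,0,0,0,1,0],[0,0,0,0.05,-0.4,0.7,0],[0,0,0,0.1,-0.7,0,0],[0,0,0,0.1,-1,0,0],[0,0,0,0.1,-1,0,0],[0,0,0,0.1,-1,0,0],[0,0,0,0.1,-1,0,0],[0,0,0,0.1,-1,0,0]]]'

```text
t: 16.77
eef_pos: [0.4459, -0.0846, 0.1602]
orientation: [-0.0, 0.964, 0.265, -0.001]
force: [-0.4, 0.3, -8.3]
opening: 0.0492
grasp_force: 60.5
```

step_arm --moves '[[[0,0,0,0.1,-1,0,0],[0,0,0,0.1,-1,0,0],[0,0,0,0.1,-1,0,0],[0,0,0,0.1,-1,0,0],[0,0,0,0,-1,0,0],[0,0,0,0,-1,0,0],[0,0,0,0,-1,0,0],[0,0,0,0,-1,0,0],[0,0,0,0,-0.6,0,0],[0,0,0,0,0,0,0]]]'

```text
t: 18.02
eef_pos: [0.4544, -0.2557, 0.1611]
orientation: [-0.0, 0.964, 0.265, -0.0]
force: [1.0, 1.4, -8.6]
opening: 0.0495
grasp_force: 60.4
```

```bash
python3 w.py f .454 -.271 .12 .036 .046; python3 - <<'E'
from h import *
im,d=vision.grab_frame("side");cv2.imwrite("pics/g.png",cv2.resize(im[90:270,200:480],(800,514)))
W=world("side",vision.calibration("side"),d)
p=W[(np.hypot(W[...,0]-.454,W[...,1]+.271)<.06)&(W[...,2]>.055)]
print(np.percentile(p[:,2],[0,1,5]).round(3))
print(sensors.state()["joints"].__repr__())
E
```

```text
[ 0.4544 -0.2557  0.1611] [-1.000e-04  9.642e-01  2.651e-01 -1.000e-04] 18.025 [ 1.01  1.43 -8.63]
16656
[ 472.  -266.1] [141.3 178.5] 23.7 [0.038 0.04  0.041]
[0.082 0.088 0.1  ]
array([ 0.73527732,  0.22723461, -0.33113303,  1.74383206,  0.07837265,
        1.18394174, -0.64944235])
```

View pics/g.png

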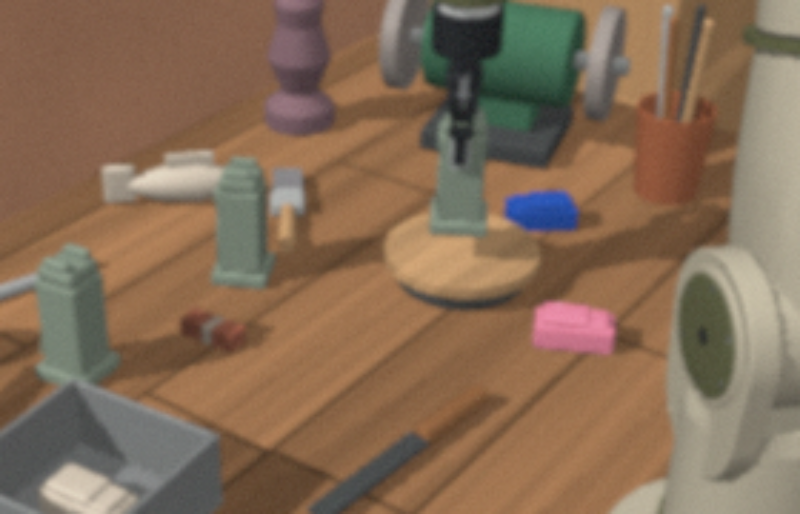

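The side view shows the owl upright in the gripper, hovering over the disc at crop position (462,165). The other two owls are standing, and the offcut is in the bin.

step_arm --moves '[[[0,0,0,0,-0.4,0,0],[0,0,0,0,-0.35,-0.3,0],[0,0,0,0,0,-0.5,0],[0,0,0,0,0,-0.5,0],[0,0,0,0,0,-0.3,0],[0,0,0,0,0,-0.15,0],[0,0,0,0,0,0,0]]]'

```text
t: 19.0
eef_pos: [0.4547, -0.2695, 0.1262]
orientation: [-0.0, 0.964, 0.266, -0.0]
force: [-0.4, -0.2, -7.7]
opening: 0.0496
grasp_force: 60.5
```

step_arm --moves '[[[0,0,0,0,0,-0.1,0],[0,0,0,0,0,-0.1,0],[0,0,0,0,0,0,0]]]'

```text
t: 19.38
eef_pos: [0.4545, -0.2696, 0.1222]
orientation: [-0.0, 0.964, 0.266, -0.0]
force: [0.0, 0.7, -8.3]
opening: 0.0494
grasp_force: 60.6
```

step_arm --moves '[[[0,0,0,0,0,-0.05,0],[0,0,0,0,0,-0.05,0],[0,0,0,0,0,0,0]]]'

```text
t: 19.75
eef_pos: [0.4547, -0.2697, 0.1205]
orientation: [0.0, 0.964, 0.266, 0.0]
force: [-1.6, 0.4, -4.9]
opening: 0.0492
grasp_force: 60.8
```

step_arm --moves '[[[0,0,0,0,0,-0.05,0],[0,0,0,0,0,0,0]]]'

```text
t: 20.0
eef_pos: [0.4548, -0.2698, 0.1205]
orientation: [0.0, 0.964, 0.266, 0.0]
force: [-4.3, 2.0, 4.5]
opening: 0.0495
grasp_force: 62.0
```

step_arm --moves '[[[0,0,0,0,0,0,0.65],[0,0,0,0,0,0,0.8],[0,0,0,0,0,0,1],[0,0,0,0,0,0,1],[0,0,0,0,0,0.3,1],[0,0,0,0,0,0.6,1],[0,0,0,0,0,1,1],[0,0,0,0,0,1,1],[0,0,0,0,0,1,1],[0,0,0,0,0,1,1]]]'

```text
t: 21.25
eef_pos: [0.4548, -0.2697, 0.219]
orientation: [0.0, 0.964, 0.266, 0.0]
force: [-0.6, 0.2, 0.4]
opening: 0.0854
grasp_force: 0.0
```

step_arm --moves '[[[0,0,0,0,0,1,1],[0,0,0,-0.5,0,1,1],[0,0,0,-0.5,0,1,1],[0,0,0,0,0,0,1],[0,0,0,0,0,0,1]]]'

```text
t: 21.88
eef_pos: [0.4347, -0.2695, 0.277]
orientation: [-0.0, 0.964, 0.266, 0.0]
force: [-0.5, -0.5, -0.1]
opening: 0.0854
grasp_force: 0.0
```

```bash
python3 w.py i .454 -.271 .05 .135 .16; python3 - <<'E'
from h import *
W=np.load("wrist.npy")
for n,c,r,z0,z1 in(("sh",(.4545,-.27),.055,.12,.165),("foot",(.4545,-.27),.055,.046,.062),("stand",(.4545,-.27),.12,.036,.044),("ears",(.4545,-.27),.055,.165,.2)):
    p=W[(np.hypot(W[...,0]-c[0],W[...,1]-c[1])<r)&(W[...,2]>z0)&(W[...,2]<z1)]
    R=cv2.minAreaRect((p[:,:2]*1000).astype(np.float32));print(n,len(p),np.round(R[0],1),np.round(R[1],1),round(R[2],1),p[:,2].max().round(3))
a=cv2.imread("pics/i.png")
im,d=vision.grab_frame("side");cv2.imwrite("pics/j.png",np.hstack([cv2.resize(a,(400,250)),cv2.resize(im,(400,250))]))
E
```

```text
[ 0.4347 -0.2695  0.277 ] [-1.000e-04  9.640e-01  2.659e-01  0.000e+00] 21.875 [-0.54 -0.54 -0.08]
582
[ 457.  -256.5] [38.4 66.8] 69.8 [0.136 0.156 0.159]
sh 642 [ 457.  -256.5] [38.4 66.8] 69.8 0.165
foot 442 [ 452.2 -270.3] [61.9 63.4] 31.2 0.058
stand 11276 [ 455.2 -273.4] [177.1 178.6] 30.8 0.044
ears 2601 [ 451.5 -271. ] [44.3 45.8] 31.0 0.184
```

View pics/j.png

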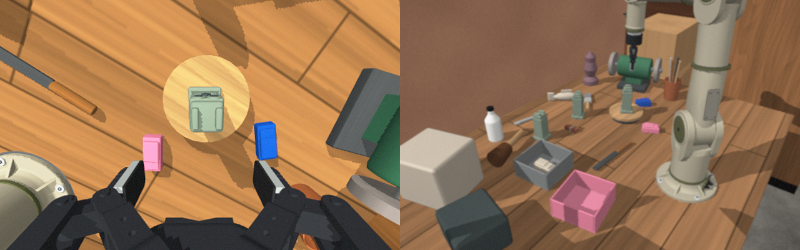

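The left panel shows the owl upright in the middle of the disc at (206,110), about 4 mm off centre. The right panel shows both casts standing and the offcut in the grey bin, so I'm handing the job in.

```bash
python3 -c "
from h import *
print(ctrl.close_job())"
```

```text
the job is handed in; nothing more can be done
None
```

The solid owl (about 780 g by lifting) is standing upright within about 4 mm of the stand's centre, the two casts were never touched and still stand on the bench, the offcut is in the grey bin, and the job was handed in at about 22 s; no verdict came back.

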